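Plug a circuit card into a card frame and lever it home

TASK

Take the wide circuit card from its wooden stand, find the mouth of the card frame's two guides, which stand a little to one side or the other of the base's middle, and slide the card down them until it rests on the sockets, and let go of it while both levers are still open. Then swing both levers inward, all the way to their stops, so that the card is pressed fully home and held, and take the hand away. Leave the narrow card, the trunking and the screwdriver where they are.

Things in the scene. Friction and masses are not known exactly. Their poses are not given: they have to be found in the camera images.
- rack: aluminium card frame fixed to the bench, base plate 120 x 215 x 12 mm; origin at the centre of its underside, z up, y along the slot; yaw within 15 degrees of the world's. Guides, sockets and levers stand together on a carriage clamped to the base at an unknown place up to 12 mm to either side (along x) of the middle: not reported, to be found by touch or sight.
- slot_mouth (a point): middle of the slot at the guides' tops with the carriage at mid-travel, z 100 mm in the frame. Two upright guides face each other at y +-53 to +-68 mm. Their grooves are 7 mm wide along x, the groove floors 124 mm apart. Lead-ins up to z 103 mm flare 1.5 mm each way; flat flanges at z 100 mm reach 30 mm out along x. Open levers reach up to z 165 mm: come in from above them.
- seat (a point): where the middle of the card's lower edge lies when home, with the carriage at mid-travel: z 20 mm in the frame. Two stiff black sockets at y +-46 mm stand up to z 25 mm before that: a card let down stops there, 5 mm high. Each yields only to about 11 N, by up to 5.5 mm, and does not spring back.
- card: the wide circuit card, upright: green board 120 mm wide (y), 95 mm high (z), 5 mm thick (x), with a black grip bar 60 mm long (y), 14 mm thick (x), 32 mm high on the middle of its top edge (z 95 to 127 mm). Origin at the centre of its lower edge. About 0.2 kg. The same both ways round.
- stand_a: wooden stand in which the wide card stands loosely: foot 80 x 140 x 10 mm, a slot 6.5 mm wide along y between two walls that reach z 38 mm; the card's lower edge is at z 10 mm. Origin at the centre of its underside. An identical stand holds the narrow card.
- lever_left (a joint): angle of the lever at the frame's +y end: 0 = open, its handle leaning 62 degrees outward from vertical; 1.309 = closed on its stop, handle leaning 13 degrees inward past vertical. Stays where it is left (0.06 Nm friction). Starts at 0 to 0.15.
- lever_left_hinge (a point): where the hinge of the +y lever is with the carriage at mid-travel: y +83, z 125 mm in the frame, axis along the frame's x. The handle is a straight black bar 61 mm long from the hinge, 7 mm thick (along the swing), 15 mm wide, 22 mm at its end. Pushing its end inward takes 5 to 10 N while it seats the card.
- lever_right (a joint): angle of the lever at the frame's -y end: 0 = open, its handle leaning 62 degrees outward from vertical; 1.309 = closed on its stop, handle leaning 13 degrees inward past vertical. Stays where it is left (0.06 Nm friction). Starts at 0 to 0.15.
- lever_right_hinge (a point): where the hinge of the -y lever is with the carriage at mid-travel: y -83, z 125 mm in the frame, axis along the frame's x. Both levers alike: a nose 28 mm long at right angles to the handle points inward from the hinge; as the handle comes inward and upright, the nose presses that end of the card down.
- spare_card: bystander: a similar but narrower card, 90 mm wide, same height, thickness and grip bar, standing in the other wooden stand; origin at the centre of its lower edge, axes as for the wide card
- trunking: bystander: loose U-shaped offcut of grey trunking, 150 x 40 x 33 mm, lying on the bench, length along its x, origin at the centre of its underside
- screwdriver: bystander: screwdriver lying on the bench along its x, handle to -x

How it is judged (in metres and radians):
On the way, in this order (a step that is already met when the one before it is completed fails the run):
1. the card stands down in both guides on the sockets (lower edge 18.5 to 28 mm over the frame's underside), let go, with both levers still open (below 0.6 rad) (z of card in the frame of rack between 0.0185 and 0.028 m and x of card in the frame of rack between -0.017 and 0.017 m and y of card in the frame of rack between -0.006 and 0.006 m and angle between card's own z axis and vertical below 0.06 rad and contact force between the fingers and card below 0.1 N and value of joint each of lever_left, lever_right below 0.6 rad), for 0.2 s.
2. both levers are swung home (above 1.22 rad) and the card is pressed down home (lower edge below 21.5 mm) (z of card in the frame of rack below 0.0215 m and value of joint each of lever_left, lever_right above 1.22 rad), for 0.2 s.
At the end, for the whole second after the job is handed in: the wide card stands in the guides, lower edge 17 to 21.5 mm over the frame's underside, middle within 16 mm across and 5 mm along the slot of the frame's middle, upright within 0.025 rad, in line with the slot within 0.06 rad, at rest; both levers above 1.22 rad; the fingers touch nothing (all of step 2 and z of card in the frame of rack above 0.017 m and x of card in the frame of rack between -0.016 and 0.016 m and y of card in the frame of rack between -0.005 and 0.005 m and angle between card's own z axis and vertical below 0.025 rad and angle between the y axis of card and the y axis of rack, either way round below 0.06 rad and linear speed of card below 0.01 m/s and contact force between the fingers and anything else below 0.5 N).
It fails at once if the narrow card is moved by more than 20 mm (distance of spare_card from where it was at the start of the episode above 0.02 m).
It fails at once if the trunking is moved by more than 30 mm (distance of trunking from where it was at the start of the episode above 0.03 m).
It fails at once if the screwdriver is moved by more than 30 mm (distance of screwdriver from where it was at the start of the episode above 0.03 m).
It also fails if it takes over 72 s, if anything falls off the work surface, if the arm or the gripper's body presses on something with over 40 N, if the wrist force passes 120 N, or if a joint passes its speed limit or range.

ROBOT

A 6-joint arm with a two-finger parallel gripper is mounted at the origin on the work surface. World frame = base frame: x ahead of the robot, y to its left, z up, the work surface at z = 0. Lengths are in mm, angles in rad, forces in N, time in s.
With the tool pointing down it reaches from about 300 to 750 mm from the base axis. Payload 8.5 kg.
Tool frame: the origin (TCP) lies at the very end of the fingers, on their centre line; the grasp point (between the pads) lies 19 mm behind it; y points along the fingers, x is the direction in which the jaws open and shut, and the axes are right-handed (so a half turn about y gives the same grasp; the last joint's range is limited). The gripper opens to 85 mm and grips with 20 to 120 N. Pads are 22 mm wide; open, the fingers measure 114 mm over their backs; the gripper's body (76 mm by 85 mm) begins 54 mm behind the grasp point. The pads swing forward as they close: fully open they stand 13 mm farther back than shut.
Start: joints at [-1.458, 0.381, 1.297, -0, 1.464, -0.215], TCP at [177.072, -520.697, 231.322] pointing down, gripper open.
Joint ranges: [-3.11, 3.11], [-0.89, 2.33], [0.22, 2.48], [-1.42, 4.56], [0.17, 2.85], [-2.88, 2.88]. Speed limits (rad/s): [2.39, 2.39, 3.14, 3.14, 3.14, 3.14].

INTERFACE

Orientations are given as a unit quaternion [w, x, y, z].
In Python, from cell import * gives the robot as it stands.
- The arm moves only by the tool send_rows, never from a script. Its arguments are lists of equal length, an entry for each row: "fingers": the opening, from 0 (shut) to 1 (fully open); "linear": the shift along the tool's x, y, z each as a share of 0.15 m, from -1 to 1, a list of three; "dr": the turn, a rotation vector about the tool's x, y, z each as a share of pi/4 rad, from -1 to 1, a list of three. In form: {"fingers": [fingers, ...], "linear": [[dx, dy, dz], ...], "dr": [[rx, ry, rz], ...]}. A call has 1 to 20 rows; each row is the pose to reach, as a shift and turn from the pose commanded when the call began, along the tool's axes at that moment; what a row does not reach only later rows make up. A row lasts 1/8 s, in which the tool goes at most 62.5 mm and 10.7 degrees, less where a joint would pass 70% of its speed; a pose out of reach is approached as far as the arm can. A call with a number of a shift or a turn outside -1 to 1 is refused whole. A call with a gripper value outside its range is refused whole. The fingers move at their own pace and stop on an object; the grip force is fixed at half the most. Time passes only in rows, so rows that repeat a pose let the fingers close. It gives the time, the measured TCP pose, the force and the opening at its end, in the units of the state.
- observe(): the state, without advancing time (a new reading comes with each control period).
- snapshot(name): name is "side" or "top"; returns (picture, depth): 384x512x3 uint8, red, green, blue; 384x512 float32, mm along the optical axis (not along the pixel's ray), 0 where there is no reading.
- calibration(name): a dict with "intrinsics" (3x3 intrinsics, pixels), "R" (3x3) and "t" (3): a world point X has camera coordinates R X + t. Camera axes: x right, y down, z forward; pixel columns grow to the right and rows downward; lengths in mm; the calibration is good to about 2 mm. A picture is of the moment at which its call begins. calibration takes no time and is no camera call.
- job_done(): hands the job in, once; it reports no verdict.
Trained networks look in the newest picture that a camera, given by its name, has taken for a name from the list of things; names that differ only in an ending like _2 or _b are one class to them, and where a whole thing is asked for, a point or a joint stands for the part that bears it (a point fixed in the world has none). Each returns a list of dicts, best first, with "p" (0 to 1); they miss things now and then, are a little off and sometimes report something else, mostly with a low value. They report only what shows in the picture. A call takes as long as a camera call.
- recognise(camera, name): "extent" ([left, top, width, height] in pixels, round what is visible of it).
- cut_out(camera, name): "mask" (384x512 bool, what is visible of it) and "extent" ([left, top, width, height] in pixels, round what is visible of it).
- place_of(camera, name): "pixel" ([row, column] in pixels: a listed point, or the origin of a listed thing).
The state is a dict: "time": time; "joints": joint angles; "qvel": joint speeds; "tau": joint torques, N m; "eef_pos": TCP position; "orientation": TCP orientation; "force": force on the tool from outside, world axes, zero at the start; "torque": the same for the moment, N m; "finger_gap": finger opening in mm.
Only numpy, scipy, OpenCV 4.12 (cv2) and the standard library are available. Lean on these libraries where they do the work, as an engineer would, in place of code of your own. Each camera call takes 0.05 s, during which the arm holds its last target.

## Working session

There is one attempt and no reset: what is moved stays moved. The work goes in short steps, Python scripts to look and compute and a tool call to move; the robot and the scene stay as the last step left them, time stands still between calls to the robot, and variables do not carry over. Pictures are saved under pics/ and viewed, and the job is handed in when it is done.

Besides the shell and the picture viewer there is one more tool, called after "Call:" in YAML: its name, and indented under it one key for each argument. send_rows: Moves the arm, as the interface text tells. Its arguments: {"type":"object","properties":{"fingers":{"type":"array","items":{"type":"number"}},"linear":{"type":"array","items":{"type":"array","items":{"type":"number"}}},"dr":{"type":"array","items":{"type":"array","items":{"type":"number"}}}},"required":["fingers","linear","dr"]}

```bash
ls -la; mkdir -p pics
python3 - <<'E'
from cell import *
import cv2, numpy as np
print(observe())
for n in ["side","top"]:
    p,d=snapshot(n)
    cv2.imwrite(f"pics/{n}0.png",p[:,:,::-1]); np.save(f"{n}0.npy",d)
    c=calibration(n); print(n,c)
    for t in ["rack","card","spare_card","stand_a","lever_left","lever_right","trunking","screwdriver"]:
        print(t,[(r["extent"],round(r["p"],2)) for r in recognise(n,t)[:3]])
    for t in ["slot_mouth","lever_left_hinge","lever_right_hinge","card","rack","spare_card","stand_a"]:
        print(t,[(r["pixel"],round(r["p"],2)) for r in place_of(n,t)[:3]])
print(observe()["time"])
E
```

```text
total 12
drwxr-xr-x  3 agent agent 4096 Dec  7 17:09 .
drwxr-xr-x 23 root  root  4096 Dec  7 17:09 ..
drwxr-xr-x  2 agent agent 4096 Dec  7 17:09 pics
{'time': 0.0, 'joints': array([-1.45830159e+00,  3.81223401e-01,  1.29830354e+00,  1.08710375e-05,
        1.46362879e+00, -2.15321906e-01]), 'qvel': array([ 0.00080912, -0.00118497,  0.00112044,  0.0004356 ,  0.00106683,
       -0.00121728]), 'tau': array([-1.53200257e-03, -4.48465848e+01, -2.31276852e+01, -2.10901644e-04,
        4.75806810e-03, -1.14307710e-05]), 'eef_pos': array([ 177.04017685, -520.39540334,  230.68265412]), 'orientation': array([ 0.57529871, -0.57447292,  0.41207839, -0.41134373]), 'force': array([-0.12839175,  0.07052708,  0.85472565]), 'torque': array([-0.05835206, -0.00664266, -0.00921198]), 'finger_gap': 85.58123230061582}
side {'intrinsics': array([[369.57126059,   0.        , 256.10663367],
       [  0.        , 369.57126059, 188.57002573],
       [  0.        ,   0.        ,   1.        ]]), 'R': array([[-0.98400662, -0.17699642,  0.02008086],
       [-0.1159966 ,  0.55113135, -0.82631654],
       [ 0.1351
[... 1143 characters left out ...]
50287, -0.98001002]]), 't': array([-16.96999255, 600.37325108, 773.16418367])}
rack [([127.5, 164.5, 158.9, 78.7], 0.62)]
card [([320.0, 157.3, 74.0, 19.0], 0.58)]
spare_card [([338.0, 260.2, 50.1, 10.7], 0.83)]
stand_a [([313.1, 156.0, 72.8, 43.3], 0.71)]
lever_left [([125.6, 170.5, 44.3, 18.9], 0.83)]
lever_right [([241.9, 194.8, 41.7, 19.8], 0.96)]
trunking [([254.2, 92.4, 21.2, 67.6], 0.83)]
screwdriver [([141.1, 80.8, 13.8, 92.1], 0.94)]
slot_mouth [([199.2, 208.7], 0.67)]
lever_left_hinge [([184.7, 159.3], 0.72)]
lever_right_hinge [([207.0, 254.5], 0.71)]
card [([176.8, 351.7], 0.65)]
rack [([204.6, 214.3], 0.86)]
spare_card [([265.7, 351.7], 0.68)]
stand_a [([177.4, 348.8], 0.74)]
1.6
```

Run:
```python
import cv2
a=cv2.imread("pics/side0.png");cv2.imwrite("pics/side0c.png",cv2.resize(a[100:320,100:367],None,fx=2.7,fy=2.7,interpolation=cv2.INTER_CUBIC))
a=cv2.imread("pics/top0.png");cv2.imwrite("pics/top0c.png",cv2.resize(a[60:300,110:410],None,fx=2.5,fy=2.5,interpolation=cv2.INTER_CUBIC))
```

```text
(no output)
```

View pics/side0c.png

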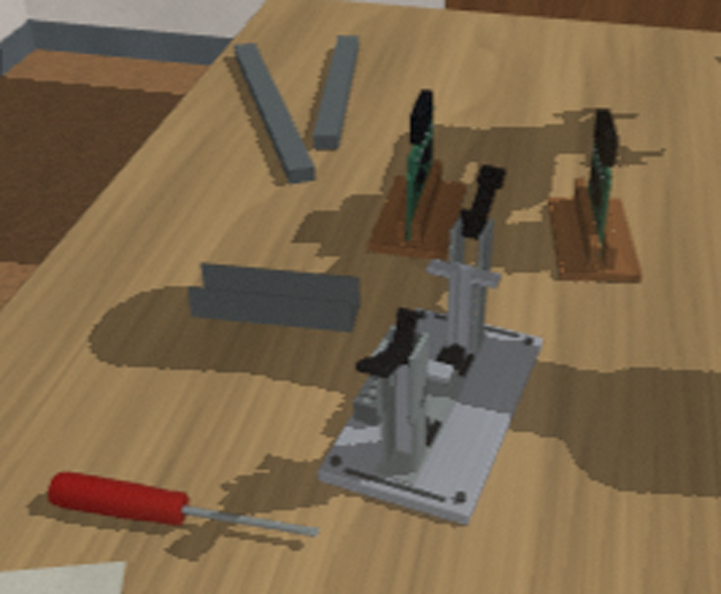

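View pics/top0c.png

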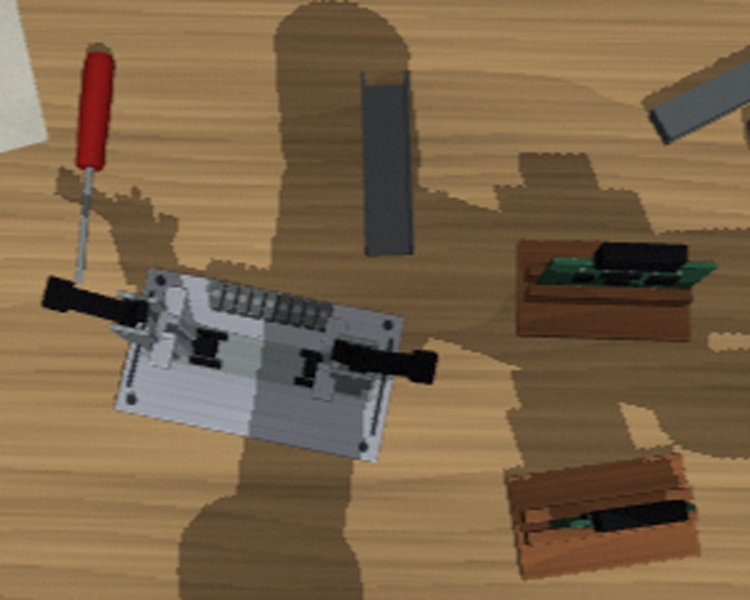

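```bash
cat > h.py <<'E'
from cell import *
import cv2, numpy as np
def cloud(n,d,c=None):
    c=c or calibration(n);K=c["intrinsics"];v,u=np.mgrid[0:384,0:512]
    P=np.stack([(u-K[0,2])/K[0,0]*d,(v-K[1,2])/K[1,1]*d,d],-1)
    W=(P-c["t"])@c["R"]; W[d<=0]=np.nan; return W
def ray(n,uv,z):
    c=calibration(n);K=c["intrinsics"];r=np.array([(uv[0]-K[0,2])/K[0,0],(uv[1]-K[1,2])/K[1,1],1])
    o=-c["R"].T@c["t"]; r=c["R"].T@r; return o+r*(z-o[2])/r[2]
def proj(n,X):
    c=calibration(n);q=c["intrinsics"]@(c["R"]@np.asarray(X,float)+c["t"]);return q[:2]/q[2]
E
python3 - <<'E'
from h import *
C=[(150,268),(403,318),(378,462),(117,410)]
for z in (12,):
    P=np.array([ray("top",(x/2.5+110-.2,y/2.5+60-.2),z) for x,y in C])[:,:2]
    print(P.round(1),P.mean(0)); 
    for i in range(4): 
        e=P[(i+1)%4]-P[i];print(np.linalg.norm(e),np.degrees(np.arctan2(e[1],e[0])))
for n in("top","side"):
    d=np.load(n+"0.npy");W=cloud(n,d)
    m=np.isfinite(W[...,2]); 
    # table noise
    b=W[(abs(W[...,2])<8)];print(n,"table z",np.median(b[:,2]),b[:,2].std())
    # base plate
    if n=="top":
        S=W[160:246,125:290].reshape(-1,3)
        s=S[(abs(S[:,2]-12)<4)]
        r=cv2.minAreaRect(s[:,:2].astype(np.float32));print("base",len(s),r,np.median(s[:,2]))
    for lo,hi in ((128,142),(95,104)):
        q=W[(W[...,2]>lo)&(W[...,2]<hi)]
        print(lo,hi,len(q))
    np.save(n+"W.npy",W)
W=np.load("topW.npy")
z=W[...,2]
np.set_printoptions(linewidth=250)
print(z[160:235:3,120:295:5].round(0))
print(z[150:180,320:400:4].round(0))
E
```

```text
[[630.4 180. ]
 [593.4 -29. ]
 [476.9 -11.4]
 [513.1 198.9]] [553.44253021  84.62270423]
212.23309119626623 -100.03445582090107
117.81129203498513 171.3872513861212
213.29982318466833 80.23808073814101
118.80415662492261 -9.138028123728047
top table z 0.18294586754829678 1.6135226731796246
base 4137 ((561.2230834960938, 101.58573913574219), (171.92808532714844, 275.8757019042969), 1.4602464437484741) 12.466996376302456
128 142 1271
95 104 540
side table z 0.5605790010432274 1.282289555729303
128 142 2355
95 104 1290
[[ -2.  -0.  -0.   3.  -0.   1.  -3.   2.   1.   2.   1.  -2.  -2.  -1.   2.   2.  -3.  -1.  -1.   1.  -1.   0.  -2.   1.  -2.   0.   2.   1.   3.   3.   4.   1.  -1.  -0.   0.]
 [ -1.   0.  -1.   0.  14.  -3.   1.  -1.  -1.   1.  -0.  -0.  -1.   1.  -0.   2.   1.   3.  -0.   3.   0.  -0.   2.  -0.  -3.  -1.  -1.  -2.  -1.  -0.   2.  -2.  -1.  -1.   2.]
 [ -2.  -1.   1.  -0.  13.  -1.   2.  -2.  -2.  -1.  -1.  -1.   1.   1.   1.  -1.   0.   0.   1.  -0.  -1.  -3.   2.   3.   1.   0.  -1.   1.  -1.  -2.  -4.   2.   1.  -1.   1.]
 [  2.   0.   0.   1.  16.   3.  -0.   1.   
[... 6263 characters left out ...]
  37.  37.  38.  41.  53.  57.  55.  48.  58.  58.  61.  51.  52.   1.   1.  -2.]
 [ 12.  37.  39.  39.  40.  40.  39.  38.  36.  37.  36.  37.  38.  39.  39.  42.  43.   3.  -2.  -2.]
 [ 28.  35.  38.  39.  38.  39.  36.  39.  37.  39.  38.  37.  39.  39.  36.  39.  32.   1.   0.  -0.]
 [ 26.  37.  38.  40.  38.  40.  37.  36.  36.  38.  37.  37.  39.  35.  37.  39.  39.  -1.   0.  -1.]
 [ 25.  36.  39.  37.  38.  37.  38.  39.  37.  37.  nan  37.  38.  35.  38.  39.  38.   0.   0.  -1.]
 [ 26.  40.  35.  36.  40.  40.  37.  38.  38.  36.  37.  36.  40.  39.  39.  39.  39.  -2.  -3.  -1.]
 [ 24.  27.  29.  30.  31.  32.  34.  34.  32.  37.  36.  35.  36.  40.  36.  38.  38.   0.  -0.   0.]]
```

Run:
```python
from h import *
from scipy.optimize import minimize
W=np.load("topW.npy");z=W[...,2]
roi=np.zeros(z.shape,bool);roi[160:247,120:295]=1
m=roi&(z>7)   # footprint incl. above
p=W[roi&(abs(z-12)<5)][:,:2]
# remove isolated: 
mm=(roi&(abs(z-12)<5)).astype(np.uint8); mm=cv2.morphologyEx(mm,cv2.MORPH_OPEN,np.ones((3,3)))
p=W[mm>0][:,:2]
neg=W[roi&(abs(z)<5)][:,:2]
def cost(a):
    c,s=np.cos(a[2]),np.sin(a[2])
    f=lambda q:np.stack([(q-a[:2])@[c,s],(q-a[:2])@[-s,c]],1)
    sd=lambda q:np.maximum(abs(f(q)[:,0])-60,abs(f(q)[:,1])-107.5)
    return (1/(1+np.exp(-sd(p)/1))).sum()+(1/(1+np.exp(sd(neg)/1))).sum()
best=min((minimize(cost,[553.4,84.6,t],method="Nelder-Mead",options=dict(xatol=1e-4,initial_simplex=[[553,85,t],[556,85,t],[553,88,t],[553,85,t+.03]])) for t in(-.15,-.17,-.13)),key=lambda r:r.fun)
a=best.x;print("rack",a,np.degrees(a[2]),best.fun)
c,s=np.cos(a[2]),np.sin(a[2])
def F(q):return np.column_stack([(q[:,:2]-a[:2])@[c,s],(q[:,:2]-a[:2])@[-s,c],q[:,2]])
for n,Wn in(("top",W),("side",np.load("sideW.npy"))):
    L=F(Wn.reshape(-1,3));L=L[np.isfinite(L[:,0])]
    L=L[(abs(L[:,0])<60)]
    for nm,y0,sg in(("left",83,1),("right",-83,-1)):
        h=L[(L[:,1]*sg>95)&(L[:,1]*sg<145)&(L[:,2]>125)]
        for lo,hi in((98,110),(110,125),(125,142)):
            g=h[(h[:,1]*sg>lo)&(h[:,1]*sg<hi)]
            if len(g):print(n,nm,lo,len(g),"x pct",np.percentile(g[:,0],[2,10,50,90,98]).round(1))
        g=h
        if len(g)>20:
            k=np.polyfit((g[:,1]*sg-83),g[:,2]-125,1);print("   slope angle from vertical",np.degrees(np.arctan2(1,k[0])),k, "ymax",np.percentile(g[:,1]*sg,98))
        fl=L[(abs(L[:,2]-100)<5)&(L[:,1]*sg>45)&(L[:,1]*sg<75)]
        print(n,nm,"flange",len(fl),np.percentile(fl[:,0],[1,5,50,95,99]).round(1),np.percentile(fl[:,1],[2,50,98]).round(1),np.median(fl[:,2]))
np.save("rack.npy",a)
# card grip
q=W[150:185,315:400].reshape(-1,3);q=q[abs(q[:,2]-137)<3.5]
print("grip",len(q),cv2.minAreaRect(q[:,:2].astype(np.float32)),q.mean(0))
b=W[150:185,315:400].reshape(-1,3);b=b[abs(b[:,2]-105)<3.5]
print("board",cv2.minAreaRect(b[:,:2].astype(np.float32)),b.mean(0))
fo=W[150:205,305:400].reshape(-1,3);f2=fo[abs(fo[:,2]-10)<4];print("foot",cv2.minAreaRect(f2[:,:2].astype(np.float32)))
```

```text
rack [ 5.54694708e+02  8.69877488e+01 -1.73599384e-01] -9.946512034142023 166.0425769161112
top left 98 71 x pct [-4.9 -4.1  2.   8.2  9.5]
top left 110 106 x pct [-7.7 -5.1  2.4  9.4 12.4]
top left 125 85 x pct [-8.  -6.4  1.9 10.1 12.4]
   slope angle from vertical 61.257233676128514 [0.54845455 4.57778079] ymax 134.4904714581147
top left flange 266 [-26.9 -24.8   2.3  29.7  31.8] [52.4 59.8 70.9] 100.25589012171903
top right 98 64 x pct [-5.2 -4.3  1.7  8.1  9.4]
top right 110 92 x pct [-7.5 -4.9  1.9  9.3 12. ]
top right 125 90 x pct [-8.2 -6.8  2.  10.9 12.8]
   slope angle from vertical 60.349260307923 [0.56925102 4.61101595] ymax 135.8186397799439
top right flange 205 [-27.2 -25.4  -3.7  29.7  31.7] [-68.4 -59.9 -53.5] 100.33450645312455
side left 98 17 x pct [-8.4 -8.  -5.1  3.6  5.1]
side left 110 31 x pct [-11.3 -10.8  -3.1   5.7   8.2]
side left 125 61 x pct [-11.2  -9.8  -1.9   7.4   9.2]
   slope angle from vertical 64.4850857739486 [0.47729509 7.14053241] ymax 135.79139774059686
side left flange 86 [-30.3 -29.6 -19.3   7.5  29. ] [51.8 62.7 71.3] 99.98398269905005
side right 98 40 x pct [-8.  -7.  -1.7  4.3  5.9]
side right 110 56 x pct [-10.4  -7.9  -1.3   6.    7.9]
side right 125 44 x pct [-11.6 -11.   -1.2   7.6   8.7]
   slope angle from vertical 59.49549609681301 [0.5891509  3.22449986] ymax 135.03710144260964
side right flange 158 [-30.6 -28.7  -0.8  25.8  28.7] [-70.4 -60.6 -54.1] 100.25376829068026
grip 269 ((621.661865234375, -194.86026000976562), (60.29607391357422, 14.231973648071289), 89.52438354492188) [ 621.3507283  -194.0230867   136.61951889]
board ((619.5489501953125, -194.13258361816406), (118.66876220703125, 9.02998161315918), 88.65974426269531) [ 621.15294053 -189.68162581  104.80720643]
foot ((621.681884765625, -191.85446166992188), (140.56185913085938, 80.28325653076172), 89.25859069824219)
```

```bash
cat >> h.py <<'E'
from scipy.spatial.transform import Rotation as Ro
def pose():
    s=observe();q=s["orientation"];return np.array(s["eef_pos"]),Ro.from_quat([q[1],q[2],q[3],q[0]]),s
def Rt(yaw):
    x=np.array([np.cos(yaw),np.sin(yaw),0]);y=np.array([0,0,-1.]);return Ro.from_matrix(np.column_stack([x,y,np.cross(x,y)]))
def plan(X,yaw):
    p,R,s=pose();l=R.inv().apply(np.array(X)-p)/150;d=(R.inv()*Rt(yaw)).as_rotvec()/(np.pi/4)
    print("pos",p.round(1),"axis",R.as_matrix()[:,0].round(4),"lin",l.round(4),"dr",d.round(4),"gap",round(s["finger_gap"],1),"F",s["force"].round(1),"t",round(s["time"],2))
E
python3 - <<'E'
from h import *
plan([400,-360,231],-.75)
plan([621.5,-194.5,180],-.01)
W=np.load("sideW.npy");q=W.reshape(-1,3);q=q[(abs(q[:,2]-137)<4)&(abs(q[:,0]-621)<40)&(abs(q[:,1]+194)<60)];print(len(q),cv2.minAreaRect(q[:,:2].astype(np.float32)))
E
```

```text
pos [ 177.1 -520.7  231.3] axis [ 0.3219 -0.9468 -0.    ] lin [-0.5359  0.0021  1.752 ] dr [ 0.     -0.6277 -0.    ] gap 85.4 F [ 0.5  0.7 -0. ] t 1.6
pos [ 177.1 -520.7  231.3] axis [ 0.3219 -0.9468 -0.    ] lin [-1.105   0.3421  3.5053] dr [-0.     -1.5699 -0.    ] gap 85.4 F [ 0.5  0.7 -0. ] t 1.6
64 ((618.5831298828125, -196.24285888671875), (63.8968391418457, 14.065138816833496), 89.60381317138672)
```

Call:
send_rows:
  fingers: [1,1,1,1]
  linear:
    - [-0.3,0,1]
    - [-0.3,0,1]
    - [-0.3,0,1]
    - [-0.3,0,1]
  dr:
    - [0,-0.5,0]
    - [0,-0.5,0]
    - [0,-0.5,0]
    - [0,-0.5,0]

```text
time: 2.1
eef_pos: [306.0, -428.6, 231.5]
orientation: [-0.645, 0.645, -0.291, 0.291]
force: [0.4, -0.3, -0.2]
finger_gap: 85.6
```

```bash
python3 -c "
from h import *
plan([621.5,-194.5,200],-.01)"
```

```text
pos [ 306.  -428.6  231.5] axis [ 6.621e-01 -7.494e-01  3.000e-04] lin [0.2229 0.2103 2.6099] dr [ 1.0000e-04 -1.0659e+00  4.0000e-04] gap 85.6 F [ 0.4 -0.3 -0.2] t 2.1
```

Call:
send_rows:
  fingers: [1,1,1,1,1]
  linear:
    - [0,0,1]
    - [0,0,1]
    - [0,0,1]
    - [0,0,1]
    - [0,0,1]
  dr:
    - [0,-0.8,0]
    - [0,-0.8,0]
    - [0,-0.8,0]
    - [0,-0.8,0]
    - [0,-0.8,0]

```text
time: 2.72
eef_pos: [416.9, -331.5, 231.3]
orientation: [-0.703, 0.703, -0.079, 0.079]
force: [-0.3, -0.6, 0.5]
finger_gap: 85.2
```

```bash
python3 -c "
from h import *
plan([621.5,-194.5,200],-.01)"
```

```text
pos [ 416.9 -331.5  231.3] axis [ 9.751e-01 -2.217e-01 -2.000e-04] lin [1.1274 0.2079 1.1932] dr [ 2.000e-04 -2.719e-01 -2.000e-04] gap 85.2 F [-0.3 -0.6  0.5] t 2.73
```

Call:
send_rows:
  fingers: [1,1,1,1,1]
  linear:
    - [0.9,0,0.9]
    - [0.9,0,0.9]
    - [0.9,0,0.9]
    - [0.9,0,0.9]
    - [0.9,0,0.9]
  dr:
    - [0,-0.272,0]
    - [0,-0.272,0]
    - [0,-0.272,0]
    - [0,-0.272,0]
    - [0,-0.272,0]

```text
time: 3.35
eef_pos: [578.2, -229.8, 231.0]
orientation: [-0.707, 0.707, -0.004, 0.003]
force: [-1.0, 0.7, -0.2]
finger_gap: 85.4
```

```bash
python3 -c "
from h import *
plan([621,-194.5,112],-.01)"
```

```text
pos [ 578.2 -229.8  231. ] axis [ 9.999e-01 -1.010e-02 -8.000e-04] lin [0.2836 0.7931 0.2381] dr [ 0.0001 -0.0001 -0.001 ] gap 85.4 F [-1.   0.7 -0.2] t 3.35
```

Call:
send_rows:
  fingers: [1,1,1,1,1,1,1]
  linear:
    - [0.284,0,0.238]
    - [0.284,0,0.238]
    - [0.284,0.3,0.238]
    - [0.284,0.6,0.238]
    - [0.284,0.8,0.238]
    - [0.284,0.807,0.238]
    - [0.284,0.807,0.238]
  dr:
    - [0,0,0]
    - [0,0,0]
    - [0,0,0]
    - [0,0,0]
    - [0,0,0]
    - [0,0,0]
    - [0,0,0]

```text
time: 4.22
eef_pos: [621.6, -194.9, 112.0]
orientation: [-0.707, 0.708, -0.003, 0.004]
force: [0.5, -0.6, 0.6]
finger_gap: 85.3
```

```bash
python3 -c "
from h import *
plan([621,-194.5,110],-.01)
for n in ('side','top'):
    p,d=snapshot(n);np.save(n+'1.npy',d)
    a=p[100:250,200:400] if n=='side' else p[110:260,280:480]
    cv2.imwrite('pics/%s1.png'%n,cv2.resize(a[:,:,::-1],None,fx=3.5,fy=3.5,interpolation=cv2.INTER_CUBIC))
"
```

```text
pos [ 621.6 -194.9  112. ] axis [ 0.9999 -0.01    0.002 ] lin [-0.004   0.0134  0.0026] dr [ 0.0015 -0.      0.0026] gap 85.3 F [ 0.5 -0.6  0.6] t 4.22
```

View pics/side1.png

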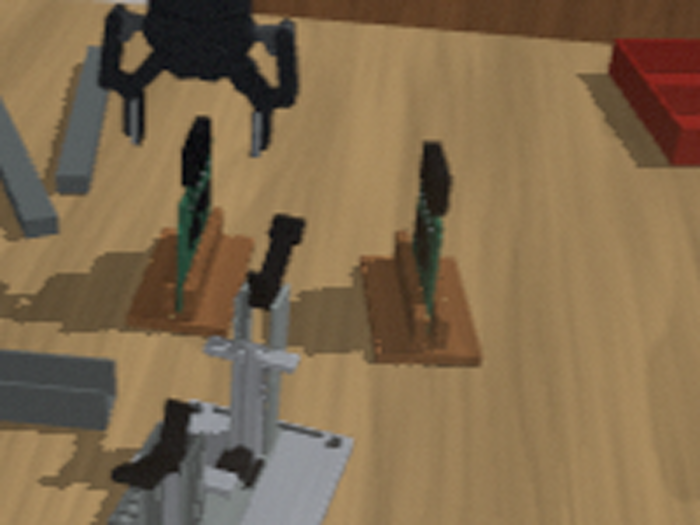

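View pics/top1.png

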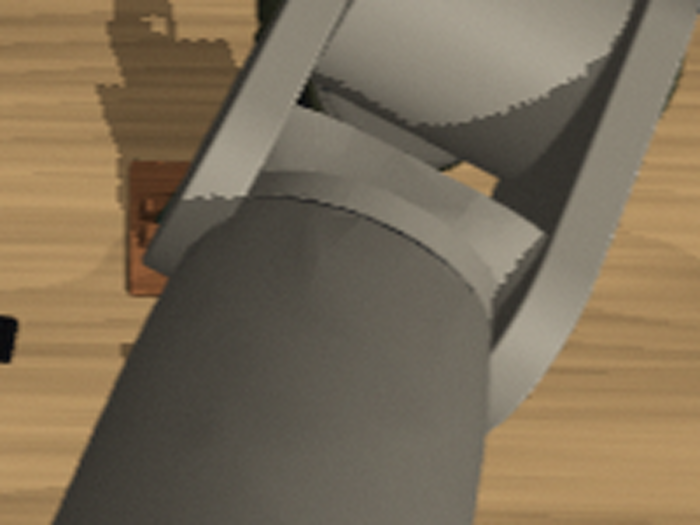

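Call:
send_rows:
  fingers: [0.6,0.3,0,0,0,0,0,0]
  linear:
    - [0,0,0]
    - [0,0,0]
    - [0,0,0]
    - [0,0,0]
    - [0,0,0]
    - [0,0,0]
    - [0,0,0]
    - [0,0,0]
  dr:
    - [0,0,0]
    - [0,0,0]
    - [0,0,0]
    - [0,0,0]
    - [0,0,0]
    - [0,0,0]
    - [0,0,0]
    - [0,0,0]

```text
time: 5.32
eef_pos: [621.8, -193.6, 110.5]
orientation: [-0.707, 0.707, -0.003, 0.003]
force: [0.8, 0.9, 3.0]
finger_gap: 13.1
```

```bash
python3 -c "
from h import *
plan([621,-194.5,240],-.01)
p,d=snapshot('side');a=p[100:250,200:400]
cv2.imwrite('pics/side2.png',cv2.resize(a[:,:,::-1],None,fx=3.5,fy=3.5,interpolation=cv2.INTER_CUBIC))
"
```

```text
pos [ 621.8 -193.6  110.5] axis [ 1.0e+00 -8.3e-03  5.0e-04] lin [-0.0046 -0.8636 -0.0065] dr [0.0002 0.0021 0.0006] gap 13.1 F [0.8 0.9 3. ] t 5.33
```

View pics/side2.png

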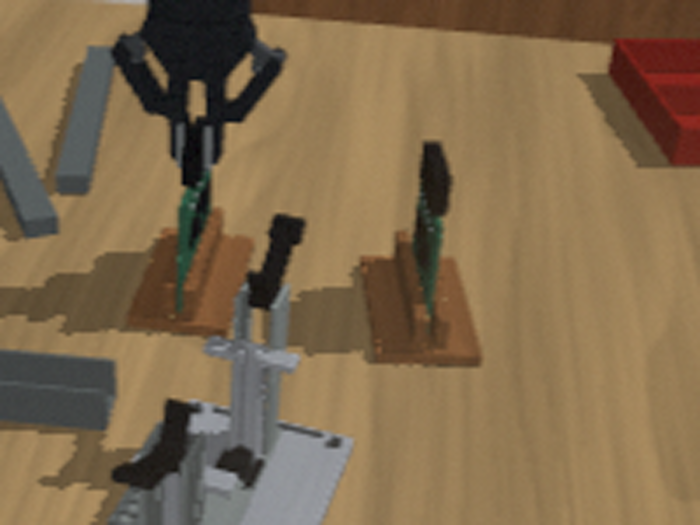

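Call:
send_rows:
  fingers: [0,0,0,0,0,0,0]
  linear:
    - [0,-0.1,0]
    - [0,-0.2,0]
    - [0,-0.4,0]
    - [0,-0.7,0]
    - [0,-1,0]
    - [0,-1,0]
    - [0,-1,0]
  dr:
    - [0,0,0]
    - [0,0,0]
    - [0,0,0]
    - [0,0,0]
    - [0,0,0]
    - [0,0,0]
    - [0,0,0]

```text
time: 6.25
eef_pos: [621.1, -193.3, 259.9]
orientation: [0.707, -0.707, 0.003, -0.002]
force: [-0.0, 0.6, -1.8]
finger_gap: 12.9
```

```bash
python3 -c "
from h import *
plan([557,86.8,290],-.1736)
"
```

```text
pos [ 621.1 -193.3  259.9] axis [ 1.     -0.0084 -0.0013] lin [-0.4435 -0.1993  1.864 ] dr [-0.0005  0.2103 -0.0017] gap 12.9 F [-0.   0.6 -1.8] t 6.25
```

Call:
send_rows:
  fingers: [0,0,0,0,0,0]
  linear:
    - [0,-0.2,0]
    - [-0.1,-0.2,0.3]
    - [-0.2,-0.2,0.6]
    - [-0.24,-0.2,0.9]
    - [-0.24,-0.2,0.95]
    - [-0.24,-0.2,0.95]
  dr:
    - [0,0,0]
    - [0,0.1,0]
    - [0,0.21,0]
    - [0,0.21,0]
    - [0,0.21,0]
    - [0,0.21,0]

```text
time: 7.0
eef_pos: [586.7, -50.7, 289.4]
orientation: [0.704, -0.704, 0.062, -0.06]
force: [1.1, -0.0, -1.5]
finger_gap: 13.1
```

```bash
python3 -c "
from h import *
plan([557,86.8,290],-.1736)
"
```

```text
pos [586.7 -50.7 289.4] axis [ 0.9851 -0.1718 -0.0018] lin [-0.3525 -0.0033  0.8692] dr [ 0.0002  0.0012 -0.0023] gap 13.1 F [ 1.1 -0.  -1.5] t 7.0
```

Call:
send_rows:
  fingers: [0,0,0,0,0,0,0]
  linear:
    - [-0.12,0,0.3]
    - [-0.24,0,0.6]
    - [-0.35,0,0.85]
    - [-0.353,0,0.869]
    - [-0.353,0,0.869]
    - [-0.353,0,0.869]
    - [-0.353,0,0.869]
  dr:
    - [0,0,0]
    - [0,0,0]
    - [0,0,0]
    - [0,0,0]
    - [0,0,0]
    - [0,0,0]
    - [0,0,0]

```text
time: 7.88
eef_pos: [557.4, 85.8, 290.1]
orientation: [-0.704, 0.704, -0.062, 0.062]
force: [-0.4, 0.8, -1.4]
finger_gap: 13.1
```

```bash
python3 -c "
from h import *
plan([557,86.8,290],-.1736)
for n in ('side','top'):
    p,d=snapshot(n);np.save(n+'3.npy',d);np.save(n+'3p.npy',p)
    plan([557,86.8,290],-.1736)
    a=p[60:310,180:380] if n=='side' else p[110:260,100:300]
    cv2.imwrite('pics/%s3.png'%n,cv2.resize(a[:,:,::-1],None,fx=2.4 if n=='side' else 3.5,fy=2.4 if n=='side' else 3.5,interpolation=cv2.INTER_CUBIC))
"
```

```text
pos [557.4  85.8 290.1] axis [ 9.848e-01 -1.738e-01 -3.000e-04] lin [-0.0039  0.0006  0.0061] dr [ 0.0001 -0.0014 -0.0003] gap 13.1 F [-0.4  0.8 -1.4] t 7.88
pos [557.3  86.  290.1] axis [ 9.848e-01 -1.736e-01 -2.000e-04] lin [-0.0032  0.001   0.005 ] dr [ 0.0001 -0.0011 -0.0003] gap 12.9 F [-0.1  1.3 -2.4] t 7.92
pos [557.3  86.2 290.2] axis [ 9.849e-01 -1.733e-01 -2.000e-04] lin [-0.0026  0.0011  0.0038] dr [ 0.0001 -0.0008 -0.0002] gap 13.0 F [-0.5  0.1 -1.5] t 7.97
```

View pics/side3.png

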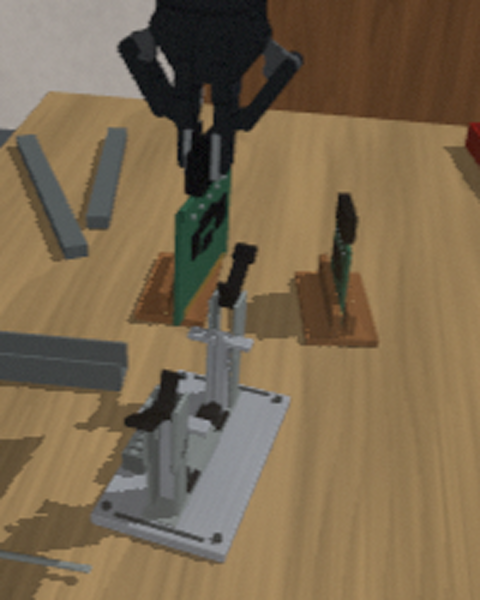

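View pics/top3.png

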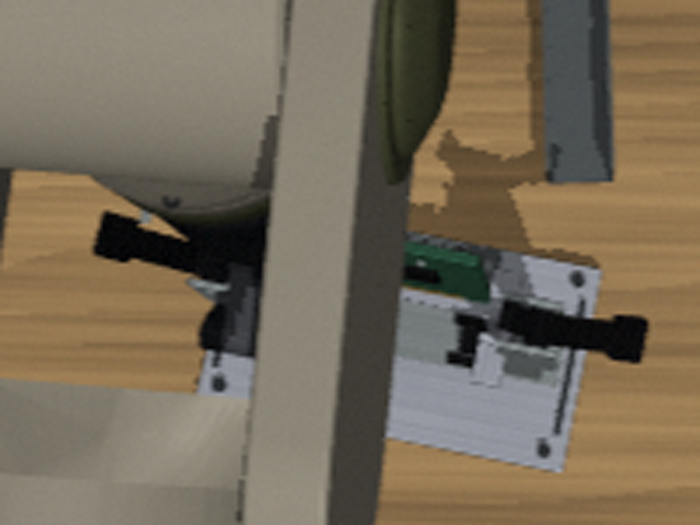

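Run:
```python
from h import *
p=np.load("side3p.npy").astype(int);W=cloud("side",np.load("side3.npy"))
a=np.load("rack.npy");c,s=np.cos(a[2]),np.sin(a[2])
def F(q):return np.column_stack([(q[:,:2]-a[:2])@[c,s],(q[:,:2]-a[:2])@[-s,c],q[:,2]])
roi=np.zeros((384,512),bool);roi[125:200,240:285]=1
g=roi&(p[...,1]>p[...,0]+15)&(p[...,1]>p[...,2]+5)
L=F(W[g]);L=L[np.isfinite(L[:,0])];L=L[(L[:,2]>150)&(abs(L[:,0])<20)]
A=np.column_stack([L[:,1],L[:,2]-240,np.ones(len(L))]);k=np.linalg.lstsq(A,L[:,0],rcond=None)[0]
r=L[:,0]-A@k;ok=abs(r)<4;k=np.linalg.lstsq(A[ok],L[ok,0],rcond=None)[0]
print(len(L),"x=k",k,"std",r[ok].std())
print("y pct",np.percentile(L[:,1],[1,3,50,97,99]),"z",np.percentile(L[:,2],[1,3,97,99]))
for lo in range(190,290,10):
    q=L[(L[:,2]>=lo)&(L[:,2]<lo+10)]
    if len(q)>5:print(lo,len(q),np.percentile(q[:,1],[2,98]).round(1))
# guides/flange in side image now (original)
W0=np.load("sideW.npy");M=F(W0.reshape(-1,3))
for sg in(1,-1):
    f=M[(abs(M[:,2]-100)<4)&(M[:,1]*sg>52)&(M[:,1]*sg<75)&(abs(M[:,0])<40)]
    print(sg,np.percentile(f[:,0],[1,3,97,99]).round(1),np.percentile(f[:,1],[1,5,50,95,99]).round(1),len(f))
X=[a[0]+2.2*c-0*s,a[1]+2.2*s]
print(X)
for y in(-60,60):
  for z in (189,284): print(proj("side",[a[0]+(2.2)*c-y*s,a[1]+2.2*s+y*c,z]))
```

```text
675 x=k [ 0.01834608  0.00320128 -2.32543551] std 1.1199799211665622
y pct [-55.66006834 -50.91185757  27.8796824   56.29684357  56.69619606] z [197.72199062 201.50016393 284.79509842 285.50068255]
190 13 [-51.8  56. ]
200 82 [-50.6  56.2]
210 93 [-55.3  56.2]
220 90 [-54.1  55.8]
230 57 [-42.3  56.5]
240 53 [-43.3  57. ]
250 56 [-56.6  55.9]
260 98 [-54.8  56.5]
270 83 [-40.6  56.4]
280 48 [ 9.6 55.9]
1 [-30.3 -30.1  27.3  29. ] [52.4 53.3 62.  66.8 72. ] 76
-1 [-30.6 -29.5  27.2  28.7] [-71.6 -68.5 -60.6 -54.6 -54. ] 149
[np.float64(556.8616410469725), np.float64(86.60774558510028)]
[271.84804752 165.50996387]
[274.02295776 122.98216771]
[251.28915291 196.84548318]
[252.01363294 150.58677432]
```

Call:
send_rows:
  fingers: [0,0,0,0,0,0,0]
  linear:
    - [-0.003,0.1,0]
    - [-0.003,0.25,0]
    - [-0.003,0.4,0]
    - [-0.003,0.5,0]
    - [-0.003,0.5,0]
    - [-0.003,0.5,0]
    - [-0.003,0.5,0]
  dr:
    - [0,-0.01,0]
    - [0,-0.01,0]
    - [0,-0.01,0]
    - [0,-0.01,0]
    - [0,-0.01,0]
    - [0,-0.01,0]
    - [0,-0.01,0]

```text
time: 8.85
eef_pos: [557.0, 86.8, 216.1]
orientation: [0.705, -0.705, 0.058, -0.059]
force: [0.0, 0.1, -2.0]
finger_gap: 12.7
```

```bash
python3 -c "
from h import *
plan([556.5,86.9,180],-.166)
p,d=snapshot('side');np.save('side4.npy',d);np.save('side4p.npy',p)
plan([556.5,86.9,180],-.166)
a=p[120:300,210:330]
cv2.imwrite('pics/side4.png',cv2.resize(a[:,:,::-1],None,fx=3.3,fy=3.3,interpolation=cv2.INTER_CUBIC))
"
```

```text
pos [557.   86.8 216.1] axis [ 0.9863 -0.1647  0.0014] lin [-3.700e-03  2.405e-01 -1.000e-04] dr [-0.0002  0.0007  0.0018] gap 12.7 F [ 0.   0.1 -2. ] t 8.85
pos [556.9  86.8 215.9] axis [ 0.9863 -0.1647  0.0012] lin [-0.003   0.2395  0.    ] dr [-0.0001  0.0007  0.0015] gap 13.1 F [-0.2 -0.1 -1.8] t 8.9
```

View pics/side4.png

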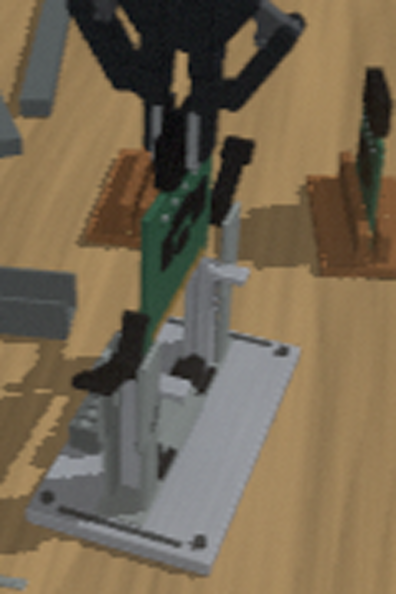

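Call:
send_rows:
  fingers: [0,0,0,0,0,0,0,0]
  linear:
    - [-0.003,0.03,0]
    - [-0.003,0.05,0]
    - [-0.003,0.07,0]
    - [-0.003,0.09,0]
    - [-0.003,0.11,0]
    - [-0.003,0.13,0]
    - [-0.003,0.15,0]
    - [-0.003,0.15,0]
  dr:
    - [0,0,0]
    - [0,0,0]
    - [0,0,0]
    - [0,0,0]
    - [0,0,0]
    - [0,0,0]
    - [0,0,0]
    - [0,0,0]

```text
time: 9.9
eef_pos: [556.3, 86.9, 192.6]
orientation: [0.705, -0.705, 0.058, -0.058]
force: [1.5, -0.3, -1.8]
finger_gap: 13.0
```

```bash
python3 -c "
from h import *
plan([556.5,86.9,180],-.166)
p,R,s=pose();print(s['force'],s['torque'])"
```

```text
pos [556.3  86.9 192.6] axis [ 0.9863 -0.1648 -0.    ] lin [0.0011 0.0837 0.0001] dr [-0.      0.0006 -0.    ] gap 13.0 F [ 1.5 -0.3 -1.8] t 9.9
[ 1.47294559 -0.2610591  -1.76814996] [-0.03559305 -0.29857124 -0.05199634]
```

Call:
send_rows:
  fingers: [0,0,0,0,0,0,0,0,0,0]
  linear:
    - [0.004,0.02,0]
    - [0.004,0.06,0]
    - [0.004,0.1,0]
    - [0.004,0.14,0]
    - [0.004,0.18,0]
    - [0.004,0.22,0]
    - [0.004,0.26,0]
    - [0.004,0.3,0]
    - [0.004,0.34,0]
    - [0.004,0.36,0]
  dr:
    - [0,0,0]
    - [0,0,0]
    - [0,0,0]
    - [0,0,0]
    - [0,0,0]
    - [0,0,0]
    - [0,0,0]
    - [0,0,0]
    - [0,0,0]
    - [0,0,0]

```text
time: 11.15
eef_pos: [556.8, 86.9, 138.4]
orientation: [0.705, -0.705, 0.059, -0.058]
force: [0.3, 0.4, -1.1]
finger_gap: 12.8
```

```bash
python3 -c "
from h import *
plan([556.5,86.9,126],-.166)
p,R,s=pose();print(s['force'],s['torque'])
p,d=snapshot('side');np.save('side5.npy',d);np.save('side5p.npy',p)
a=p[120:300,210:330]
cv2.imwrite('pics/side5.png',cv2.resize(a[:,:,::-1],None,fx=3.3,fy=3.3,interpolation=cv2.INTER_CUBIC))
"
```

```text
pos [556.8  86.9 138.4] axis [ 9.863e-01 -1.647e-01 -4.000e-04] lin [-0.0017  0.0825 -0.    ] dr [-0.      0.0007 -0.0005] gap 12.8 F [ 0.3  0.4 -1.1] t 11.15
[ 0.3163644   0.44371951 -1.1349317 ] [ 0.02345907 -0.03189513 -0.01134311]
```

View pics/side5.png

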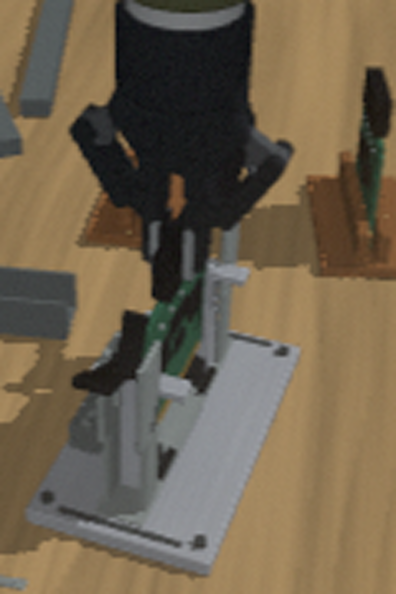

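Call:
send_rows:
  fingers: [0,0,0,0,0,0,0]
  linear:
    - [0,0.015,0]
    - [0,0.03,0]
    - [0,0.045,0]
    - [0,0.06,0]
    - [0,0.07,0]
    - [0,0.075,0]
    - [0,0.075,0]
  dr:
    - [0,0,0]
    - [0,0,0]
    - [0,0,0]
    - [0,0,0]
    - [0,0,0]
    - [0,0,0]
    - [0,0,0]

```text
time: 12.08
eef_pos: [556.9, 86.9, 127.5]
orientation: [0.705, -0.705, 0.058, -0.058]
force: [0.4, 0.1, -1.8]
finger_gap: 12.9
```

```bash
python3 -c "
from h import *
plan([556.5,86.9,125.5],-.166)
p,R,s=pose();print(s['force'],s['torque'])"
```

```text
pos [556.9  86.9 127.5] axis [ 0.9864 -0.1647  0.    ] lin [-0.0024  0.0135 -0.0001] dr [-0.      0.0008  0.0001] gap 12.9 F [ 0.4  0.1 -1.8] t 12.07
[ 0.37227256  0.07570514 -1.80285029] [-0.02028579 -0.01035728 -0.08934316]
```

Call:
send_rows:
  fingers: [0,0,0]
  linear:
    - [0,0.006,0]
    - [0,0.011,0]
    - [0,0.011,0]
  dr:
    - [0,0,0]
    - [0,0,0]
    - [0,0,0]

```text
time: 12.45
eef_pos: [556.8, 86.9, 125.8]
orientation: [0.705, -0.705, 0.058, -0.058]
force: [0.1, -0.8, -1.0]
finger_gap: 13.0
```

Call:
send_rows:
  fingers: [0,0.3,0.5,0.5,0.5,0.5,0.5]
  linear:
    - [0,0.004,0]
    - [0,0.004,0]
    - [0,0.004,0]
    - [0,0.004,0]
    - [0,0.004,0]
    - [0,0.004,0]
    - [0,0.004,0]
  dr:
    - [0,0,0]
    - [0,0,0]
    - [0,0,0]
    - [0,0,0]
    - [0,0,0]
    - [0,0,0]
    - [0,0,0]

```text
time: 13.32
eef_pos: [556.8, 86.9, 125.3]
orientation: [-0.705, 0.705, -0.058, 0.058]
force: [0.0, 0.2, -0.1]
finger_gap: 42.9
```

```bash
python3 -c "
from h import *
plan([556.5,86.9,270],-.166)
p,d=snapshot('side');np.save('side6.npy',d);np.save('side6p.npy',p)
a=p[120:300,210:330]
cv2.imwrite('pics/side6.png',cv2.resize(a[:,:,::-1],None,fx=3.3,fy=3.3,interpolation=cv2.INTER_CUBIC))
"
```

```text
pos [556.8  86.9 125.3] axis [ 0.9864 -0.1646 -0.    ] lin [-2.200e-03 -9.648e-01 -2.000e-04] dr [ 0.      0.0008 -0.    ] gap 42.9 F [ 0.   0.2 -0.1] t 13.32
```

View pics/side6.png

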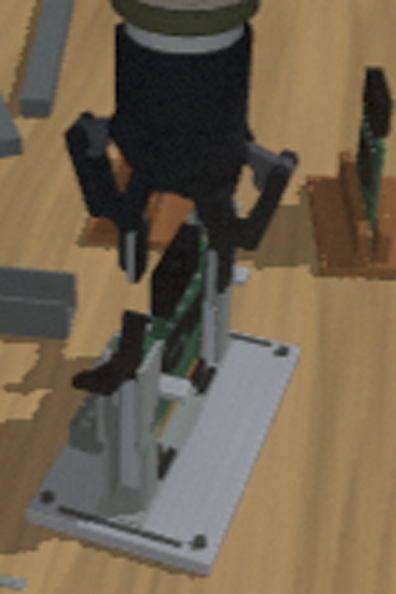

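Call:
send_rows:
  fingers: [0.6,0.6,0.6,0.3,0,0,0]
  linear:
    - [0,-0.1,0]
    - [0,-0.35,0]
    - [0,-0.65,0]
    - [0,-0.8,0]
    - [0,-0.8,0]
    - [0,-0.8,0]
    - [0,-0.8,0]
  dr:
    - [0,0,0]
    - [0,0,0]
    - [0,0,0]
    - [0,0,0]
    - [0,0,0]
    - [0,0,0]
    - [0,0,0]

```text
time: 14.25
eef_pos: [556.5, 86.9, 244.1]
orientation: [-0.705, 0.705, -0.059, 0.058]
force: [-0.3, -0.2, -0.4]
finger_gap: 0.3
```

```bash
cat >> h.py <<'E'
def rk(x,y,z,yaw=-.168,o=(557.0,86.8)):  # slot frame (carriage middle) -> world
    c,s=np.cos(yaw),np.sin(yaw);return [o[0]+c*x-s*y,o[1]+s*x+c*y,z]
E
python3 -c "
from h import *
for n in ('side','top'):
    p,d=snapshot(n);np.save(n+'7.npy',d);np.save(n+'7p.npy',p)
    a=p[100:300,190:350] if n=='side' else p[110:260,100:300]
    cv2.imwrite('pics/%s7.png'%n,cv2.resize(a[:,:,::-1],None,fx=3,fy=3,interpolation=cv2.INTER_CUBIC))
plan(rk(0,165,245),-.166)
plan(rk(0,165,140),-.166)
plan(rk(0,165-70,140),-.166)
"
```

```text
pos [556.6  86.8 244.4] axis [ 0.9863 -0.1647 -0.0017] lin [ 0.0053 -0.004   1.1002] dr [ 0.0002  0.0007 -0.0021] gap 0.1 F [ 0.2 -0.7  0.5] t 14.35
pos [556.6  86.8 244.4] axis [ 0.9863 -0.1647 -0.0017] lin [0.0064 0.696  1.1004] dr [ 0.0002  0.0007 -0.0021] gap 0.1 F [ 0.2 -0.7  0.5] t 14.35
pos [556.6  86.8 244.4] axis [ 0.9863 -0.1647 -0.0017] lin [0.0053 0.6961 0.6337] dr [ 0.0002  0.0007 -0.0021] gap 0.1 F [ 0.2 -0.7  0.5] t 14.35
```

View pics/side7.png

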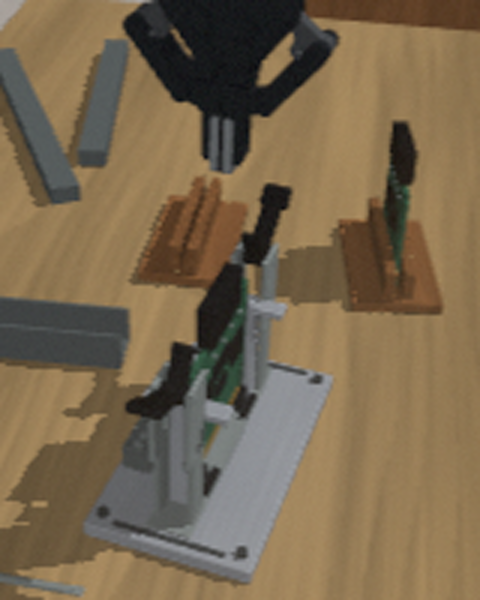

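View pics/top7.png

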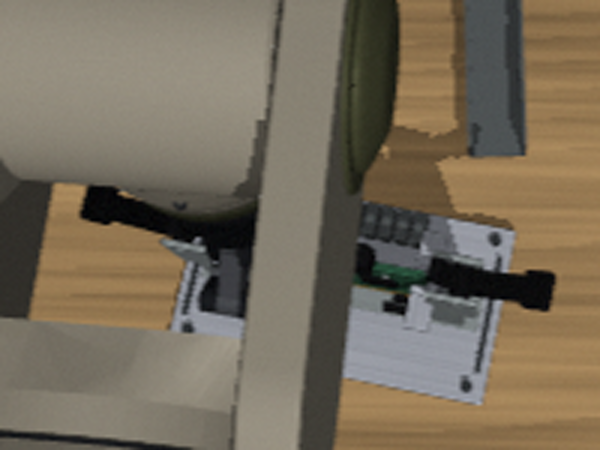

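Run:
```python
from h import *
W=cloud("side",np.load("side7.npy"));q=W.reshape(-1,3)
yaw=-.168;c,s=np.cos(yaw),np.sin(yaw);o=np.array([554.5,85.9])
L=np.column_stack([(q[:,:2]-o)@[c,s],(q[:,:2]-o)@[-s,c],q[:,2]])
b=L[(abs(L[:,0])<12)&(abs(L[:,1])<40)&(L[:,2]>125)&(L[:,2]<180)]
print(len(b),np.percentile(b[:,2],[50,90,97,99]))
t=b[b[:,2]>149];print(cv2.minAreaRect(t[:,:2].astype(np.float32)))
```

```text
264 [148.81665749 152.7176224  153.33365224 153.88357241]
((-0.5849814414978027, 0.47071075439453125), (61.513065338134766, 13.597051620483398), 89.8697280883789)
```

Call:
send_rows:
  fingers: [0,0,0,0,0,0]
  linear:
    - [0.005,0,0.3]
    - [0.005,0,0.6]
    - [0.005,0,0.9]
    - [0.005,0,1]
    - [0.005,0,1]
    - [0.005,0,1]
  dr:
    - [0,0,0]
    - [0,0,0]
    - [0,0,0]
    - [0,0,0]
    - [0,0,0]
    - [0,0,0]

```text
time: 15.1
eef_pos: [582.3, 233.5, 245.2]
orientation: [-0.705, 0.705, -0.059, 0.059]
force: [0.3, -0.6, 0.2]
finger_gap: 0.1
```

```bash
python3 -c "
from h import *
plan(rk(0,165,138),-.168)
"
```

```text
pos [582.3 233.5 245.2] axis [ 9.861e-01 -1.659e-01 -3.000e-04] lin [-0.0025  0.7147  0.1082] dr [ 0.0006  0.0017 -0.0003] gap 0.1 F [ 0.3 -0.6  0.2] t 15.1
```

Call:
send_rows:
  fingers: [0,0,0,0,0,0,0]
  linear:
    - [0,0,0.108]
    - [0,0.25,0.108]
    - [0,0.5,0.108]
    - [0,0.69,0.108]
    - [0,0.715,0.108]
    - [0,0.715,0.108]
    - [0,0.715,0.108]
  dr:
    - [0,0,0]
    - [0,0,0]
    - [0,0,0]
    - [0,0,0]
    - [0,0,0]
    - [0,0,0]
    - [0,0,0]

```text
time: 15.98
eef_pos: [585.6, 250.8, 139.6]
orientation: [0.705, -0.704, 0.058, -0.059]
force: [0.3, -1.0, 0.3]
finger_gap: -0.1
```

```bash
python3 -c "
from h import *
plan(rk(0,165,138),-.168)
p,d=snapshot('side')
a=p[100:300,190:350]
cv2.imwrite('pics/side8.png',cv2.resize(a[:,:,::-1],None,fx=3,fy=3,interpolation=cv2.INTER_CUBIC))
for y,z in ((150,140),(130,148),(110,155),(95,162),(86,165)): plan(rk(0,y,z),-.168)
"
```

```text
pos [585.6 250.8 139.6] axis [ 0.9863 -0.1647  0.0024] lin [-0.005   0.0103 -0.0101] dr [-0.0012  0.0032  0.0031] gap -0.1 F [ 0.3 -1.   0.3] t 15.97
pos [585.5 250.8 139.4] axis [ 0.9863 -0.1647  0.0022] lin [-0.0045 -0.0041 -0.1097] dr [-0.0012  0.0032  0.0028] gap 0.1 F [0.5 0.3 0.4] t 16.02
pos [585.5 250.8 139.4] axis [ 0.9863 -0.1647  0.0022] lin [-0.0047 -0.0575 -0.243 ] dr [-0.0012  0.0032  0.0028] gap 0.1 F [0.5 0.3 0.4] t 16.02
pos [585.5 250.8 139.4] axis [ 0.9863 -0.1647  0.0022] lin [-0.005  -0.1043 -0.3763] dr [-0.0012  0.0032  0.0028] gap 0.1 F [0.5 0.3 0.4] t 16.02
pos [585.5 250.8 139.4] axis [ 0.9863 -0.1647  0.0022] lin [-0.0051 -0.1511 -0.4763] dr [-0.0012  0.0032  0.0028] gap 0.1 F [0.5 0.3 0.4] t 16.02
pos [585.5 250.8 139.4] axis [ 0.9863 -0.1647  0.0022] lin [-0.0052 -0.1711 -0.5362] dr [-0.0012  0.0032  0.0028] gap 0.1 F [0.5 0.3 0.4] t 16.02
```

View pics/side8.png

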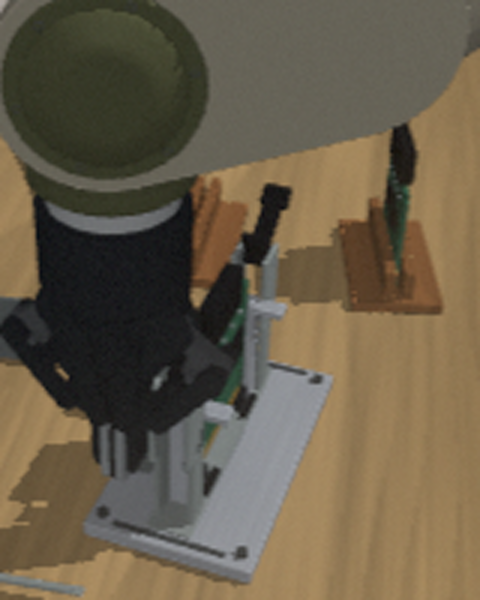

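Call:
send_rows:
  fingers: [0,0,0,0,0,0,0,0,0,0,0,0]
  linear:
    - [-0.004,0,-0.05]
    - [-0.004,0,-0.1]
    - [-0.004,-0.02,-0.14]
    - [-0.004,-0.035,-0.18]
    - [-0.004,-0.05,-0.22]
    - [-0.004,-0.065,-0.26]
    - [-0.004,-0.08,-0.3]
    - [-0.004,-0.09,-0.33]
    - [-0.004,-0.1,-0.35]
    - [-0.004,-0.105,-0.37]
    - [-0.004,-0.105,-0.376]
    - [-0.004,-0.105,-0.376]
  dr:
    - [0,0.003,0]
    - [0,0.003,0]
    - [0,0.003,0]
    - [0,0.003,0]
    - [0,0.003,0]
    - [0,0.003,0]
    - [0,0.003,0]
    - [0,0.003,0]
    - [0,0.003,0]
    - [0,0.003,0]
    - [0,0.003,0]
    - [0,0.003,0]

```text
time: 17.52
eef_pos: [575.0, 194.9, 153.6]
orientation: [-0.704, 0.705, -0.059, 0.059]
force: [-0.7, -0.7, -0.3]
finger_gap: -0.0
```

```bash
python3 -c "
from h import *
for y,z in ((110,155),(95,162),(86,165)): plan(rk(0,y,z),-.168)
p,d=snapshot('top')
a=p[110:260,100:300]
cv2.imwrite('pics/top9.png',cv2.resize(a[:,:,::-1],None,fx=3,fy=3,interpolation=cv2.INTER_CUBIC))
p,d=snapshot('side')
a=p[100:300,190:350]
cv2.imwrite('pics/side9.png',cv2.resize(a[:,:,::-1],None,fx=3,fy=3,interpolation=cv2.INTER_CUBIC))
"
```

```text
pos [575.  194.9 153.6] axis [ 9.859e-01 -1.671e-01 -4.000e-04] lin [ 0.0022 -0.0094  0.0026] dr [ 0.0005  0.0001 -0.0005] gap -0.0 F [-0.7 -0.7 -0.3] t 17.52
pos [575.  194.9 153.6] axis [ 9.859e-01 -1.671e-01 -4.000e-04] lin [ 0.0022 -0.056  -0.0974] dr [ 0.0005  0.0001 -0.0005] gap -0.0 F [-0.7 -0.7 -0.3] t 17.52
pos [575.  194.9 153.6] axis [ 9.859e-01 -1.671e-01 -4.000e-04] lin [ 0.0022 -0.076  -0.1574] dr [ 0.0005  0.0001 -0.0005] gap -0.0 F [-0.7 -0.7 -0.3] t 17.52
```

View pics/side9.png

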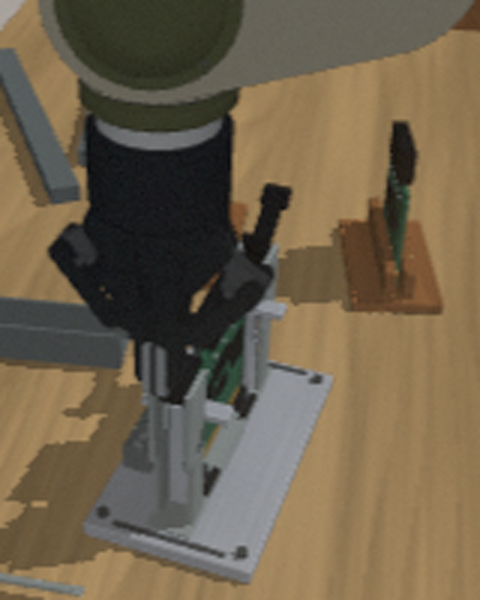

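View pics/top9.png

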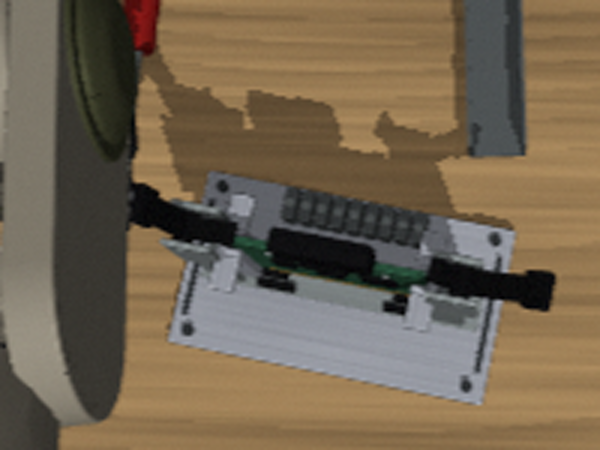

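Call:
send_rows:
  fingers: [0,0,0,0,0,0]
  linear:
    - [0.002,-0.02,-0.03]
    - [0.002,-0.04,-0.06]
    - [0.002,-0.056,-0.09]
    - [0.002,-0.056,-0.1]
    - [0.002,-0.056,-0.1]
    - [0.002,-0.056,-0.1]
  dr:
    - [0,0,0]
    - [0,0,0]
    - [0,0,0]
    - [0,0,0]
    - [0,0,0]
    - [0,0,0]

```text
time: 18.38
eef_pos: [572.8, 180.2, 162.1]
orientation: [-0.705, 0.705, -0.059, 0.059]
force: [0.6, -1.0, 0.5]
finger_gap: -0.4
```

```bash
python3 -c "
from h import *
for y,z in ((95,162),(85,166)): plan(rk(0,y,z),-.168)
p,d=snapshot('top')
a=p[110:260,100:300]
cv2.imwrite('pics/top10.png',cv2.resize(a[:,:,::-1],None,fx=3,fy=3,interpolation=cv2.INTER_CUBIC))
"
```

```text
pos [572.8 180.2 162.1] axis [ 9.86e-01 -1.67e-01 -1.00e-04] lin [0.0001 0.0006 0.0017] dr [ 0.0004  0.0003 -0.0002] gap -0.4 F [ 0.6 -1.   0.5] t 18.38
pos [572.8 180.2 162.1] axis [ 9.86e-01 -1.67e-01 -1.00e-04] lin [ 0.0001 -0.026  -0.065 ] dr [ 0.0004  0.0003 -0.0002] gap -0.4 F [ 0.6 -1.   0.5] t 18.38
```

View pics/top10.png

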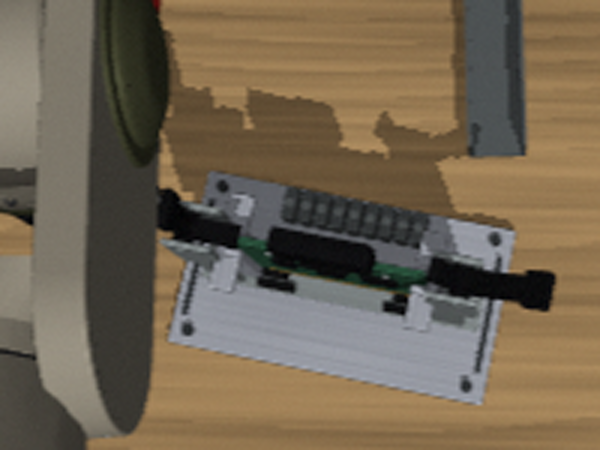

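Call:
send_rows:
  fingers: [0,0,0,0,0]
  linear:
    - [0,-0.01,-0.02]
    - [0,-0.02,-0.04]
    - [0,-0.02,-0.06]
    - [0,-0.02,-0.06]
    - [0,-0.02,-0.06]
  dr:
    - [0,0,0]
    - [0,0,0]
    - [0,0,0]
    - [0,0,0]
    - [0,0,0]

```text
time: 19.05
eef_pos: [571.2, 173.4, 164.4]
orientation: [0.706, -0.703, 0.059, -0.059]
force: [2.8, 10.6, -6.3]
finger_gap: 0.3
```

```bash
python3 -c "
from h import *
for y,z in ((86,165),(80,165)): plan(rk(0,y,z),-.168)
p,d=snapshot('top')
a=p[110:260,100:300]
cv2.imwrite('pics/top11.png',cv2.resize(a[:,:,::-1],None,fx=3,fy=3,interpolation=cv2.INTER_CUBIC))
"
```

```text
pos [571.2 173.4 164.4] axis [ 0.9861 -0.1661 -0.0011] lin [ 0.0031 -0.0037 -0.0119] dr [-0.0051  0.0015 -0.0014] gap 0.3 F [ 2.8 10.6 -6.3] t 19.05
pos [571.2 173.4 164.4] axis [ 0.9861 -0.1661 -0.0011] lin [ 0.003  -0.0039 -0.0519] dr [-0.0051  0.0015 -0.0014] gap 0.3 F [ 2.8 10.6 -6.3] t 19.05
```

View pics/top11.png

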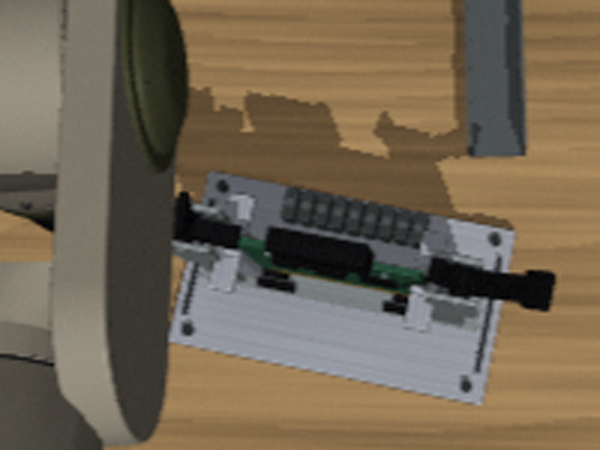

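Call:
send_rows:
  fingers: [0,0,0,0,0,0]
  linear:
    - [0.003,0,-0.02]
    - [0.003,0,-0.035]
    - [0.003,0,-0.05]
    - [0.003,0,-0.06]
    - [0.003,0,-0.06]
    - [0.003,0,-0.06]
  dr:
    - [0,0,0]
    - [0,0,0]
    - [0,0,0]
    - [0,0,0]
    - [0,0,0]
    - [0,0,0]

```text
time: 19.85
eef_pos: [570.5, 169.5, 164.4]
orientation: [0.71, -0.7, 0.058, -0.058]
force: [7.8, 36.0, -9.2]
finger_gap: -0.0
```

```bash
python3 -c "
from h import *
for y,z in ((86,165),(80,165)): plan(rk(0,y,z),-.168)
p,d=snapshot('top')
a=p[110:260,100:300]
cv2.imwrite('pics/top12.png',cv2.resize(a[:,:,::-1],None,fx=3,fy=3,interpolation=cv2.INTER_CUBIC))
"
```

```text
pos [570.5 169.5 164.4] axis [ 9.865e-01 -1.640e-01 -4.000e-04] lin [ 0.0033 -0.0038  0.0146] dr [-0.018   0.0042 -0.0005] gap -0.0 F [ 7.8 36.  -9.2] t 19.85
pos [570.5 169.5 164.4] axis [ 9.865e-01 -1.640e-01 -4.000e-04] lin [ 0.0032 -0.0043 -0.0254] dr [-0.018   0.0042 -0.0005] gap -0.0 F [ 7.8 36.  -9.2] t 19.85
```

View pics/top12.png

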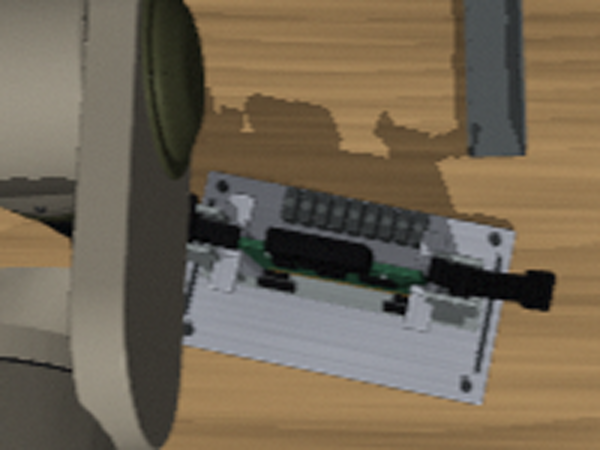

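Call:
send_rows:
  fingers: [0,0,0,0,0,0]
  linear:
    - [0,0,0.1]
    - [0,0,0.3]
    - [0,-0.3,0.5]
    - [0,-0.6,0.8]
    - [0,-0.6,0.8]
    - [0,-0.6,0.8]
  dr:
    - [0,0,0]
    - [0,0,0]
    - [0,0,0]
    - [0,0,0]
    - [0,0,0]
    - [0,0,0]

```text
time: 20.65
eef_pos: [590.0, 280.3, 254.3]
orientation: [-0.704, 0.705, -0.06, 0.059]
force: [-0.5, 0.7, -0.6]
finger_gap: -0.1
```

```bash
cat > lev.py <<'E'
from h import *
import sys
tag=sys.argv[1]
plan(rk(0,0,260),-.168)
yaw=-.17;c,s=np.cos(yaw),np.sin(yaw)
for n,o in(("top",(556.9,86.6)),("side",(554,85.2))):
    p,d=snapshot(n);q=cloud(n,d).reshape(-1,3);o=np.array(o)
    a=p[110:260,100:300] if n=="top" else p[100:300,190:350]
    cv2.imwrite('pics/%s%s.png'%(n,tag),cv2.resize(a[:,:,::-1],None,fx=3,fy=3,interpolation=cv2.INTER_CUBIC))
    L=np.column_stack([(q[:,:2]-o)@[c,s],(q[:,:2]-o)@[-s,c],q[:,2]])
    b=L[(abs(L[:,0])<9)&(abs(L[:,1])<30)&(L[:,2]>125)&(L[:,2]<165)]
    if len(b):print(n,"grip top z",np.percentile(b[:,2],[80,90,95,98]).round(1))
    for sg in(1,-1):
        h=L[(abs(L[:,0])<12)&(L[:,1]*sg>55)&(L[:,1]*sg<150)&(L[:,2]>140)&(L[:,2]<192)]
        if len(h)<5:continue
        print(n,sg,len(h))
        for z in range(140,192,6):
            k=h[(h[:,2]>=z)&(h[:,2]<z+6)]
            if len(k):print("   z",z+3,"y",np.percentile(k[:,1]*sg,[5,50,95]).round(1),len(k))
E
python3 lev.py 13
```

```text
pos [590.  280.3 254.3] axis [ 0.986  -0.167  -0.0013] lin [-0.0017 -0.0366 -1.3089] dr [ 0.0016  0.0002 -0.0016] gap -0.1 F [-0.5  0.7 -0.6] t 20.65
top grip top z [149.  149.7 150.2 150.6]
top 1 72
   z 143 y [75.8 77.4 79. ] 2
   z 149 y [74.2 75.1 76. ] 2
   z 155 y [72.3 72.3 72.3] 1
   z 161 y [71.6 71.6 71.6] 1
   z 167 y [69.7 69.9 70.1] 2
   z 173 y [73.8 73.8 73.8] 1
   z 179 y [66.8 67.6 70.4] 9
   z 185 y [66.5 69.5 72.3] 53
   z 191 y [69.7 69.7 69.7] 1
top -1 292
   z 143 y [ 75.  104.5 112.1] 76
   z 149 y [ 66.1 114.3 121.5] 77
   z 155 y [ 68.2 126.  135.8] 115
   z 161 y [130.8 133.2 135.3] 24
side grip top z [148.9 149.4 149.9 150. ]
side 1 242
   z 143 y [78.1 82.  83.9] 26
   z 149 y [77.6 80.5 82.1] 26
   z 155 y [77.5 79.2 80.3] 22
   z 161 y [74.  77.8 79.4] 31
   z 167 y [74.4 76.7 78. ] 29
   z 173 y [73.4 75.4 77.4] 32
   z 179 y [72.4 73.8 76. ] 40
   z 185 y [68.4 71.8 73.9] 36
side -1 155
   z 143 y [ 67.9 105.3 113.1] 38
   z 149 y [ 65.  115.  123.4] 50
   z 155 y [ 65.2 124.3 130.2] 53
   z 161 y [128.8 130.4 133.5] 14
```

View pics/side13.png

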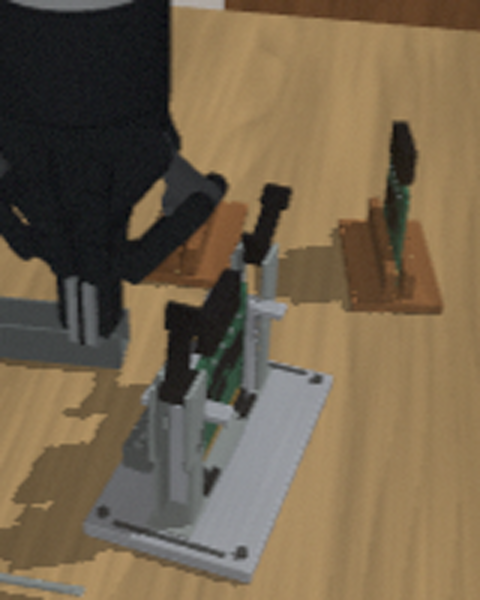

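View pics/top13.png

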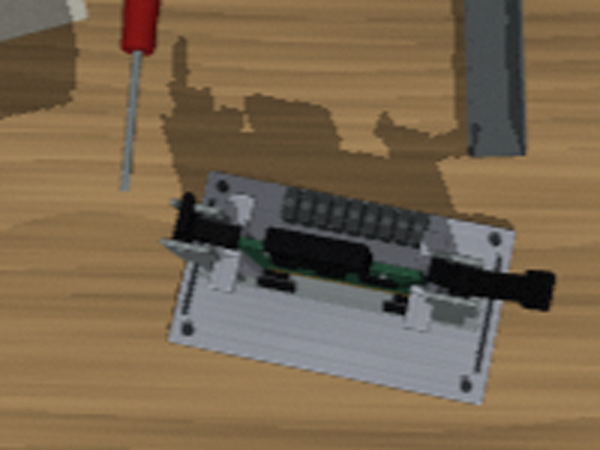

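Call:
send_rows:
  fingers: [0,0,0,0,0,0]
  linear:
    - [0,-0.03,-0.3]
    - [0,-0.03,-0.7]
    - [0,-0.03,-1]
    - [0,-0.03,-1]
    - [0,-0.03,-1]
    - [0,-0.03,-1]
  dr:
    - [0,0,0]
    - [0,0,0]
    - [0,0,0]
    - [0,0,0]
    - [0,0,0]
    - [0,0,0]

```text
time: 21.5
eef_pos: [565.3, 133.6, 259.3]
orientation: [0.705, -0.705, 0.059, -0.059]
force: [0.4, 0.8, 0.4]
finger_gap: 0.2
```

Call:
send_rows:
  fingers: [0,0,0,0,0,0]
  linear:
    - [0,0,-0.4]
    - [0,0,-0.8]
    - [0,0,-1]
    - [0,0,-1]
    - [0,0,-1]
    - [0,0,-1]
  dr:
    - [0,0,0]
    - [0,0,0]
    - [0,0,0]
    - [0,0,0]
    - [0,0,0]
    - [0,0,0]

```text
time: 22.25
eef_pos: [540.4, -13.7, 259.6]
orientation: [0.705, -0.705, 0.059, -0.059]
force: [-0.0, -0.6, -1.2]
finger_gap: -0.4
```

```bash
python3 -c "
from h import *
for y,z in ((-165,250),(-165,138)): plan(rk(0,y,z),-.168)
"
```

```text
pos [540.4 -13.7 259.6] axis [ 9.863e-01 -1.652e-01 -2.000e-04] lin [-0.0038  0.0637 -0.4207] dr [-0.0002  0.0026 -0.0003] gap -0.4 F [-0.  -0.6 -1.2] t 22.25
pos [540.4 -13.7 259.6] axis [ 9.863e-01 -1.652e-01 -2.000e-04] lin [-0.0036  0.8103 -0.4208] dr [-0.0002  0.0026 -0.0003] gap -0.4 F [-0.  -0.6 -1.2] t 22.25
```

Call:
send_rows:
  fingers: [0,0,0,0,0,0,0,0]
  linear:
    - [-0.004,0,-0.3]
    - [-0.004,0,-0.42]
    - [-0.004,0,-0.42]
    - [-0.004,0.25,-0.42]
    - [-0.004,0.5,-0.42]
    - [-0.004,0.75,-0.42]
    - [-0.004,0.81,-0.42]
    - [-0.004,0.81,-0.42]
  dr:
    - [0,0.003,0]
    - [0,0.003,0]
    - [0,0.003,0]
    - [0,0.003,0]
    - [0,0.003,0]
    - [0,0.003,0]
    - [0,0.003,0]
    - [0,0.003,0]

```text
time: 23.25
eef_pos: [529.6, -76.5, 138.7]
orientation: [0.705, -0.705, 0.06, -0.06]
force: [-1.1, 0.6, 1.1]
finger_gap: -0.2
```

```bash
python3 -c "
from h import *
for y,z in ((-165,138),(-110,154),(-86,164.5)): plan(rk(0,y,z),-.168)
"
```

```text
pos [529.6 -76.5 138.7] axis [ 9.857e-01 -1.686e-01  4.000e-04] lin [-0.0017  0.0047  0.0036] dr [-0.0001 -0.0018  0.0005] gap -0.2 F [-1.1  0.6  1.1] t 23.25
pos [529.6 -76.5 138.7] axis [ 9.857e-01 -1.686e-01  4.000e-04] lin [-0.0022 -0.102   0.3703] dr [-0.0001 -0.0018  0.0005] gap -0.2 F [-1.1  0.6  1.1] t 23.25
pos [529.6 -76.5 138.7] axis [ 9.857e-01 -1.686e-01  4.000e-04] lin [-0.0024 -0.1719  0.5303] dr [-0.0001 -0.0018  0.0005] gap -0.2 F [-1.1  0.6  1.1] t 23.25
```

Call:
send_rows:
  fingers: [0,0,0,0,0,0,0,0,0,0,0,0,0,0,0,0]
  linear:
    - [-0.002,0,0.05]
    - [-0.002,0,0.1]
    - [-0.002,-0.02,0.14]
    - [-0.002,-0.035,0.18]
    - [-0.002,-0.05,0.22]
    - [-0.002,-0.065,0.26]
    - [-0.002,-0.08,0.3]
    - [-0.002,-0.09,0.33]
    - [-0.002,-0.1,0.36]
    - [-0.002,-0.12,0.39]
    - [-0.002,-0.14,0.42]
    - [-0.002,-0.155,0.45]
    - [-0.002,-0.17,0.48]
    - [-0.002,-0.17,0.5]
    - [-0.002,-0.17,0.51]
    - [-0.002,-0.17,0.51]
  dr:
    - [0,0,0]
    - [0,0,0]
    - [0,0,0]
    - [0,0,0]
    - [0,0,0]
    - [0,0,0]
    - [0,0,0]
    - [0,0,0]
    - [0,0,0]
    - [0,0,0]
    - [0,0,0]
    - [0,0,0]
    - [0,0,0]
    - [0,0,0]
    - [0,0,0]
    - [0,0,0]

```text
time: 25.25
eef_pos: [541.6, -2.8, 163.8]
orientation: [-0.703, 0.706, -0.06, 0.06]
force: [-3.4, -8.6, 0.8]
finger_gap: -0.1
```

```bash
python3 -c "
from h import *
for y,z in ((-86,164.5),(-80,164.5)): plan(rk(0,y,z),-.168)
"
```

```text
pos [541.6  -2.8 163.8] axis [ 9.855e-01 -1.696e-01 -1.000e-04] lin [ 0.0012 -0.0047  0.0331] dr [ 0.0038 -0.0031 -0.0002] gap -0.1 F [-3.4 -8.6  0.8] t 25.25
pos [541.6  -2.8 163.8] axis [ 9.855e-01 -1.696e-01 -1.000e-04] lin [ 0.0011 -0.0048  0.0731] dr [ 0.0038 -0.0031 -0.0002] gap -0.1 F [-3.4 -8.6  0.8] t 25.25
```

Call:
send_rows:
  fingers: [0,0,0,0,0,0,0]
  linear:
    - [0,0,0.02]
    - [0,0,0.035]
    - [0,0,0.05]
    - [0,0,0.06]
    - [0,0,0.065]
    - [0,0,0.065]
    - [0,0,0.065]
  dr:
    - [0,0,0]
    - [0,0,0]
    - [0,0,0]
    - [0,0,0]
    - [0,0,0]
    - [0,0,0]
    - [0,0,0]

```text
time: 26.12
eef_pos: [542.3, 0.6, 163.7]
orientation: [-0.699, 0.71, -0.062, 0.06]
force: [-9.9, -40.1, 0.4]
finger_gap: 0.0
```

```bash
python3 -c "
from h import *
for y,z in ((-84,164.5),(-80,164.5)): plan(rk(0,y,z),-.168)
"
```

```text
pos [542.3   0.6 163.7] axis [ 0.9852 -0.1716 -0.0016] lin [ 0.0004 -0.006   0.0231] dr [ 0.0196 -0.0057 -0.0021] gap 0.0 F [ -9.9 -40.1   0.4] t 26.12
pos [542.3   0.6 163.7] axis [ 0.9852 -0.1716 -0.0016] lin [ 0.0003 -0.0064  0.0497] dr [ 0.0196 -0.0057 -0.0021] gap 0.0 F [ -9.9 -40.1   0.4] t 26.12
```

Call:
send_rows:
  fingers: [0,0,0,0,0,0,0]
  linear:
    - [0,0,-0.1]
    - [0,0,-0.3]
    - [0,-0.3,-0.5]
    - [0,-0.6,-0.8]
    - [0,-0.8,-0.9]
    - [0,-0.8,-0.9]
    - [0,-0.8,-0.9]
  dr:
    - [0,0,0]
    - [0,0,0]
    - [0,0,0]
    - [0,0,0]
    - [0,0,0]
    - [0,0,0]
    - [0,0,0]

```text
time: 27.0
eef_pos: [520.4, -124.3, 282.8]
orientation: [0.705, -0.704, 0.06, -0.059]
force: [0.3, -0.4, -0.2]
finger_gap: 0.1
```

```bash
python3 lev.py 14
```

```text
pos [ 520.4 -124.3  282.8] axis [ 0.9856 -0.1689 -0.0013] lin [0.0031 0.1533 1.4285] dr [-0.0012 -0.0022 -0.0017] gap 0.1 F [ 0.3 -0.4 -0.2] t 27.0
top grip top z [147.6 148.2 148.8 149.1]
top 1 70
   z 143 y [74.9 76.8 78.6] 3
   z 149 y [73.7 73.7 73.7] 1
   z 155 y [72.1 72.6 73.1] 2
   z 167 y [70.  70.1 70.2] 2
   z 173 y [68.5 71.4 74.3] 2
   z 179 y [67.5 68.2 69.1] 4
   z 185 y [66.4 69.4 72.4] 56
top -1 134
   z 143 y [77.7 82.7 83.4] 11
   z 149 y [79.8 81.5 82.1] 10
   z 155 y [79.1 80.  80.8] 11
   z 161 y [77.6 78.5 79.1] 9
   z 167 y [75.5 77.1 78. ] 8
   z 173 y [75.1 76.2 76.9] 15
   z 179 y [72.6 74.5 75.3] 16
   z 185 y [67.5 70.4 73.8] 54
side grip top z [147.3 147.8 148.2 148.4]
side 1 241
   z 143 y [78.9 82.  83.9] 26
   z 149 y [78.1 80.5 82.3] 23
   z 155 y [77.3 79.5 81.3] 26
   z 161 y [73.4 78.  80. ] 29
   z 167 y [73.5 76.3 78.1] 26
   z 173 y [73.3 75.5 77. ] 36
   z 179 y [72.6 74.1 75.6] 37
   z 185 y [69.  72.4 74.2] 38
side -1 143
   z 143 y [74.9 76.1 77.5] 16
   z 149 y [73.1 74.4 77.1] 13
   z 155 y [71.5 73.7 75.9] 15
   z 161 y [70.5 72.6 74.4] 13
   z 167 y [69.6 70.7 72.2] 15
   z 173 y [68.2 69.  72.4] 24
   z 179 y [66.4 68.2 69.8] 19
   z 185 y [65.6 68.9 72.9] 28
```

View pics/side14.png

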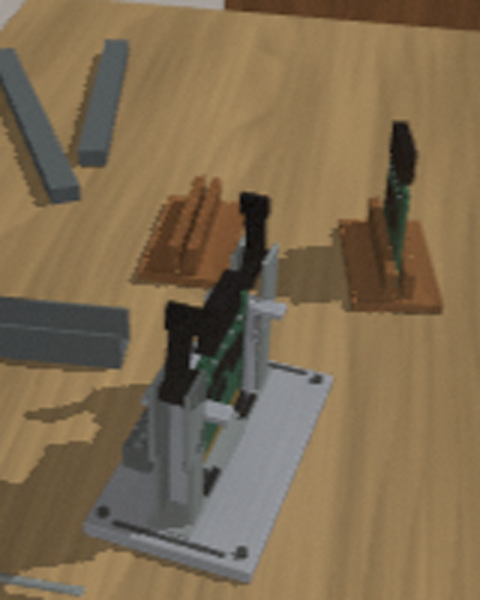

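View pics/top14.png

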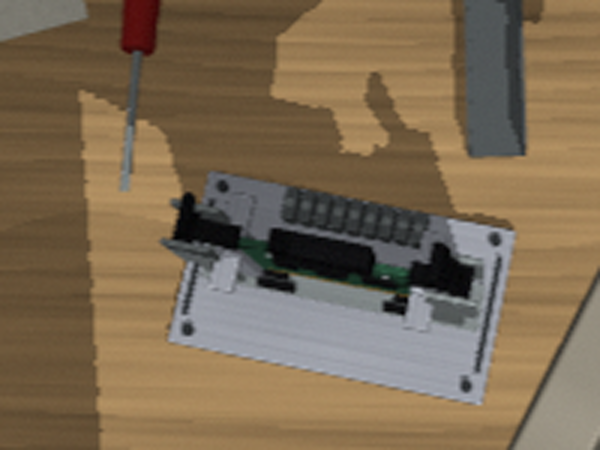

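```bash
python3 -c "
from cell import *
print(observe()['time'],job_done())"
```

```text
the job is handed in; nothing more can be done
27.1 None
```

I lifted the wide card out of its stand, slid it down the guides onto the sockets and let go of it with both levers open. I then pushed each lever inward to its stop with the shut fingers, backed the hand well clear, and handed the job in at 27.1 s.

**Last checks (camera depth and wrist force):**
- **Levers:** both handles lean about 12 to 14 degrees inward past vertical. Pushing force had risen to about 37 N on the left and 41 N on the right, well above the 5 to 10 N seating force, which suggests the stops.
- **Card:** the grip bar's top dropped about 4.9 mm from where the card first rested on the sockets. That puts the lower edge near 20 mm. I did not measure the card's uprightness or its line with the slot after seating.
- **Hand:** it stands clear, with about zero measured force.
- **Other things:** the narrow card, trunking and screwdriver look unmoved in the pictures; I did not measure them.

**Disagreement:** the two cameras differ by about 3 mm in x in absolute position. I relied on positions relative to the rack within one camera, and the card entered the guides with only about 1.5 N of side force.

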